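# Reset and restart the tripped dust extractor in a marble-carving workshop

### The job

The dust extractor has tripped. Take the yellow reset punch from the wooden tool block and, with its tip, press the recessed orange button on the sloping console panel fully in for about half a second; then swing the console's red start lever all the way over towards the rear of the console, away from the robot. Put the punch back upright in the hole it came from with its collar resting on the block, press no blue button, and leave the two other tools in the block and the steel point and the brush where they are.

Things in the scene. Friction and masses are not known exactly. Their poses are not given: they have to be found in the camera images.
- punch: Yellow reset punch, 175 mm, 0.11 kg, loose; starts upright, tip down, in any one of the block's holes. Origin at the tip's end, z from tip to handle. From the tip: steel pin dia 6 to 40 mm, shank dia 10 to 75, yellow collar dia 28 from 75 to 81 (rests on the block), square yellow grip 16 x 16 mm from 81 to 171 (flats along its x and y, at first parallel to the block's sides), cap to 175.
- stand: Fixed wooden tool block, 75 mm (x) by 230 mm (y), 85 mm high; origin at the centre of its underside, z up. Three round blind holes 16 mm in diameter, 80 mm deep, chamfered 3 mm, in its top at y = -75, 0 and +75 mm on its centre line. A seated tool's tip is 10 mm above the table.
- rasp: Bystander: rasp with a round dark wooden handle 22 mm in diameter and a steel collar, 169 mm long, upright in another hole of the tool block. Origin at its tip, as for the punch.
- chisel: Bystander: chisel with a round green handle 18 mm in diameter and a dark collar, 169 mm long, upright in another hole of the tool block. Origin at its tip, as for the punch.
- console: Fixed control console, origin under its centre, front to its -x, z up. Dark base 200 (x) x 280 (y) x 50 mm high. At y -140 to +30 mm a grey housing with a panel sloping 27 deg from horizontal, up to the rear, outward normal (-0.454, 0, 0.891); panel surface from x -97, z 63 to x +19, z 122 mm; housing 125 mm high behind. Recessed orange and blue buttons in the panel; lever at x -50, y +90 mm.
- reset_mouth (a point): Centre of the mouth of the orange button's bore, on the panel's surface, in a square orange frame of 34 mm. The bore is square to the panel, dia 14 mm; the button's 12 mm face lies 12 mm below the surface, so only a thin tool held about square to the panel (tilted about 27 deg from vertical) can press it fully.
- reset_button (a joint): Orange recessed button: 0 = out, 0.006 m = fully in. Sprung: 2 N to start, 5 N fully in; it comes back out when released.
- blue_mouth (a point): Centre of the mouth of the blue button's bore, blue frame, 70 mm to the console's -y of the orange one and of the same make. This button must not be pressed.
- blue_button (a joint): Blue recessed button, of the same kind: 0 = out, 0.006 m = fully in.
- start_lever (a joint): Red-knobbed start lever: 0 = leaning 0.5 rad from upright to the console's -x (front, off), 1.0 rad = leaning 0.5 rad to +x (rear, on, end stop). Starts between 0 and 0.2, stays where it is left; about 1 N at the knob moves it. Pivot axis along the console's y, at x -50, y +90, z 72 mm in its frame.
- start_lever_tip (a point): Centre of the lever's red ball knob, 26 mm in diameter, 80 mm from the lever's pivot; moves with the lever. The lever's rod is 10 mm in diameter.
- point: Bystander: dark steel carving point, a round rod 14 mm in diameter and 190 mm long, lying on the table between block and console along its own x. Origin on the table under its middle.
- brush: Bystander: dust brush with green back and blue bristles, 50 x 150 mm, 44 mm high, handle 100 mm long to its -x, lying between robot and console. Origin under the middle of its bristles.
There are look-alikes about, which are no part of the job. Of the things that look like the punch, the middle-sized one is meant.

How it is judged (in metres and radians):
On the way, in this order (a step that is already met when the one before it is completed fails the run):
1. the orange button is pressed at least 5 of its 6 mm in by the punch, for 0.3 s (value of joint reset_button above 0.005 m and contact force between punch and reset_button above 1 N), for 0.3 s.
2. after that, the start lever is swung over to the rear (beyond 0.85 of 1.0 rad) (value of joint start_lever above 0.85 rad), for 0.2 s.
At the end, for the whole second after the job is handed in: The start lever stands over to the rear (beyond 0.85 rad), the orange button is out again (under 2 mm in), and the punch is back in its own hole: its tip within 12 mm of where it began, upright within 0.1 rad, its collar within 4 mm of resting on the block, at rest and released (value of joint start_lever above 0.85 rad and value of joint reset_button below 0.002 m and distance of punch from where it was at the start of the episode below 0.012 m and angle between punch's own z axis and vertical below 0.1 rad and z of punch in the frame of stand below 0.014 m and linear speed of punch below 0.02 m/s); the robot touches nothing.
It fails at once if the blue button is pressed (more than 3 mm) (value of joint blue_button above 0.003 m).
It fails at once if the rasp, chisel, point or brush is disturbed (moved more than 30 mm) (distance of any of rasp, chisel, point, brush from where it was at the start of the episode above 0.03 m).
It also fails if it takes over 64 s, if anything falls off the work surface, if the arm or the gripper's body presses on something with over 40 N, if the wrist force passes 120 N, or if a joint passes its speed limit or range.

### The arm

A 6-joint arm with a two-finger parallel gripper is mounted at the origin on the work surface. World frame = base frame: x ahead of the robot, y to its left, z up, the work surface at z = 0. Lengths are in m, angles in degrees, forces in N, time in s.
With the tool pointing down it reaches from about 0.25 to 0.725 m from the base axis. Payload 9.7 kg.
Tool frame: the origin (TCP) lies midway between the tips of the shut fingers; the grasp point (between the pads) lies 19 mm behind it; z points along the fingers, y is the line along which they close (so a half turn about z gives the same grasp; the last joint's range is limited). The gripper opens to 85 mm and grips with 20 to 120 N. Pads are 22 mm wide; open, the fingers measure 114 mm over their backs; the gripper's body (76 mm by 85 mm) begins 54 mm behind the grasp point. The pads swing forward as they close: fully open they stand 13 mm farther back than shut.
Start: joints at [-69.156, 4.979, 10.078, 95.1, 0, 90], TCP at [0.196, -0.514, 0.231] pointing down, gripper open.
Joint ranges: [-179.16, 179.16], [-48.56, 103.87], [-65.8, 70.77], [-126.05, 130.52], [-82.76, 87.17], [-180, 180]. Speed limits (degrees/s): [127.2, 127.2, 147.25, 180, 180, 180].

### API

Orientations are given as [roll, pitch, yaw] about the fixed x, y, z axes, in that order (R = Rz(yaw) Ry(pitch) Rx(roll)).
In Python, from workcell import readout, imaging, bot, spotter gives the robot as it stands.
- The arm moves only by the shell command python3 -m jog 'ROWS' [FORCE]. ROWS is JSON, a list of rows, each an object with "rotation": the turn, a rotation vector about the world's x, y, z in degrees, a list of three; "translation": the shift along the world's x, y, z in mm, a list of three; "grip": the finger opening in mm, from 0 to 85.4. In form: [{"rotation": [wx, wy, wz], "translation": [dx, dy, dz], "grip": grip}, ...]. A call has 1 to 20 rows; each row is the pose to reach, as a shift and turn from the pose commanded when the call began; what a row does not reach only later rows make up. A row lasts 1/10 s, in which the tool goes at most 50 mm and 8.59 degrees, less where a joint would pass 70% of its speed; a pose out of reach is approached as far as the arm can. A call with a gripper value outside its range is refused whole. The fingers move at their own pace and stop on an object; FORCE is the grip in N (left out, the last holds). Time passes only in rows, so rows that repeat a pose let the fingers close. It gives the time, the measured TCP pose, the force, the opening and the grip force at its end, in the units of the state.
- readout.get_obs(): the state, without advancing time (a new reading comes with each control period).
- imaging.camera(name): name is "side" or "top" or "wrist"; returns (picture, depth): 400x640x3 uint8, red, green, blue; 400x640 float32, m along the optical axis (not along the pixel's ray), 0 where there is no reading.
- imaging.camera_info(name): a dict with "vertical_fov" (degrees; the focal length in pixels is half the picture's height over the tangent of half this angle, whatever the lens; pixels are square), "cx", "cy" (the principal point, pixels), "extrinsics" (4x4, takes a point from camera to world coordinates); the wrist camera has in their place "tool_from_camera" (4x4, takes a point from camera to tool coordinates, whose origin is the TCP and whose axes are the flange's). Camera axes: x right, y down, z forward; pixel columns grow to the right and rows downward; lengths in m; the calibration is good to about 2 mm. A picture is of the moment at which its call begins: read the wrist's pose just before it. camera_info takes no time and is no camera call.
- bot.job_done(): hands the job in; it is judged then, once.
Trained networks look in the newest picture that a camera, given by its name, has taken for a name from the list of things; names that differ only in an ending like _2 or _b are one class to them, and where a whole thing is asked for, a point or a joint stands for the part that bears it (a point fixed in the world has none). Each returns a list of dicts, best first, with "confidence" (0 to 1); they miss things now and then, are a little off and sometimes report something else, mostly with a low value. They report only what shows in the picture. A call takes as long as a camera call. They do not tell look-alikes from the thing itself.
- spotter.spot_in(camera, target): "box" ([centre column, centre row, width, height] in pixels, round what is visible of it).
- spotter.mark_of(camera, target): "uv" ([column, row] in pixels: a listed point, or the origin of a listed thing).
The state is a dict: "time": time; "q": joint angles; "qd": joint speeds; "joint_efforts": joint torques, N m; "ee_pos": TCP position; "tcp_rot": TCP orientation; "wrist_force": force on the tool from outside, world axes, zero at the start; "torque": the same for the moment, N m; "opening": finger opening in m; "grasp_force": force on a finger pad.
Only numpy, scipy, OpenCV 4.12 (cv2) and the standard library are available. Lean on these libraries where they do the work, as an engineer would, in place of code of your own. Each camera call takes 0.05 s, during which the arm holds its last target. There are 200 camera calls.

## Working session

There is one attempt and no reset: what is moved stays moved. The work goes in short steps, Python scripts to look and compute and a shell command to move; the robot and the scene stay as the last step left them, time stands still between calls to the robot, and variables do not carry over. Pictures are saved under pics/ and viewed, at most 10 in all, crops included, and the job is handed in when it is done.

```bash
ls; mkdir -p pics; cat > h.py <<'E'
import numpy as np, cv2
from workcell import readout, imaging, bot, spotter
from scipy.spatial.transform import Rotation as R
def cam(n):
    o=readout.get_obs(); p,d=imaging.camera(n); i=imaging.camera_info(n)
    f=200/np.tan(np.radians(i["vertical_fov"])/2)
    if n=="wrist":
        T=np.eye(4);T[:3,:3]=R.from_euler('xyz',o["tcp_rot"],degrees=True).as_matrix();T[:3,3]=o["ee_pos"];T=T@np.array(i["tool_from_camera"])
    else: T=np.array(i["extrinsics"])
    return p,d,(f,i["cx"],i["cy"],T)
def ray(c,u,v): 
    f,cx,cy,T=c; return T[:3,3],T[:3,:3]@np.array([(u-cx)/f,(v-cy)/f,1])
def pz(c,u,v,z):
    o,r=ray(c,u,v); return o+r*(z-o[2])/r[2]
def pd(c,d,u,v,k=1):
    u0,v0=int(round(u)),int(round(v)); w=d[v0-k:v0+k+1,u0-k:u0+k+1]; w=w[w>0]
    o,r=ray(c,u,v); return o+r*np.median(w)
def cloud(c,d):
    f,cx,cy,T=c; v,u=np.mgrid[:400,:640]
    P=np.stack([(u-cx)/f*d,(v-cy)/f*d,d],-1); return P@T[:3,:3].T+T[:3,3]
def proj(c,P):
    f,cx,cy,T=c; q=(np.asarray(P)-T[:3,3])@T[:3,:3]; return q[...,:2]/q[...,2:]*f+[cx,cy]
E
python3 - <<'E'
from h import *
np.set_printoptions(precision=4,suppress=True)
print(readout.get_obs())
for n in ("top","side"):
    p,d,c=cam(n); cv2.imwrite(f"pics/{n}0.png",p[...,::-1]); print(n,c)
    for t in ("punch","stand","rasp","chisel","console","reset_mouth","blue_mouth","start_lever_tip","point","brush"):
        print(t,[(np.round(a["uv"],1).tolist(),round(a["confidence"],2)) for a in spotter.mark_of(n,t)], [(np.round(a["box"]).tolist(),round(a["confidence"],2)) for a in spotter.spot_in(n,t)] if t in("punch","console","stand") else "")
E
```

```text
pics
{'time': 0.0, 'q': array([-69.1551,   5.0129,  10.0335,  95.098 ,   0.0022,  89.9988]), 'qd': array([-0.0078, -0.066 , -0.0079, -0.0149, -0.0415, -0.0095]), 'joint_efforts': array([  0.0007, -52.0386,  46.4807,   0.0163,   0.0002,  -0.    ]), 'ee_pos': array([ 0.1956, -0.5138,  0.2306]), 'tcp_rot': array([-179.9225,   -0.0022,   20.8461]), 'wrist_force': array([-0.1802, -0.0748,  0.3591]), 'torque': array([-0.0504, -0.0074,  0.0246]), 'grasp_force': 0.0, 'opening': 0.0858815723004207}
top (np.float64(498.2770952462582), 326.192117742342, 205.16115846548584, array([[-0.0059, -0.9961,  0.0881,  0.4241],
       [-0.9997,  0.0038, -0.0248,  0.046 ],
       [ 0.0244, -0.0882, -0.9958,  1.1769],
       [ 0.    ,  0.    ,  0.    ,  1.    ]]))
punch [([209.2, 210.9], 0.75), ([177.4, 182.7], 0.64), ([405.4, 178.0], 0.62)] [([194.0, 206.0, 33.0, 20.0], 0.74), ([203.0, 164.0, 19.0, 20.0], 0.72), ([168.0, 180.0, 18.0, 13.0], 0.68)]
stand [([246.1, 167.0], 0.65), ([369.6, 197.5], 0.58)] [([243.0, 165.0, 110.0, 50.0], 0.92)]
rasp [([277.4, 160.9], 0.67)] 
chisel [([244.9, 166.7], 0.71)] 
cons
[... 424 characters left out ...]
36, -0.0743],
       [-0.7257,  0.4839, -0.4892,  0.6047],
       [-0.0075, -0.7165, -0.6976,  0.917 ],
       [ 0.    ,  0.    ,  0.    ,  1.    ]]))
punch [([206.2, 291.0], 0.68), ([249.1, 287.2], 0.6)] [([221.0, 224.0, 14.0, 29.0], 0.82), ([199.0, 266.0, 11.0, 26.0], 0.76), ([241.0, 255.0, 24.0, 73.0], 0.75)]
stand [([253.2, 243.8], 0.95)] [([247.0, 236.0, 88.0, 87.0], 0.95)]
rasp [] 
chisel [] 
console [([358.4, 175.2], 0.63), ([313.7, 199.8], 0.39)] [([359.0, 165.0, 119.0, 109.0], 0.72)]
reset_mouth [([372.0, 150.1], 0.82)] 
blue_mouth [([392.6, 136.8], 0.98)] 
start_lever_tip [([356.9, 169.5], 0.66)] 
point [([311.1, 196.7], 0.67)] 
brush [([380.1, 239.6], 0.98), ([354.0, 167.9], 0.5)]
```

View pics/top0.png

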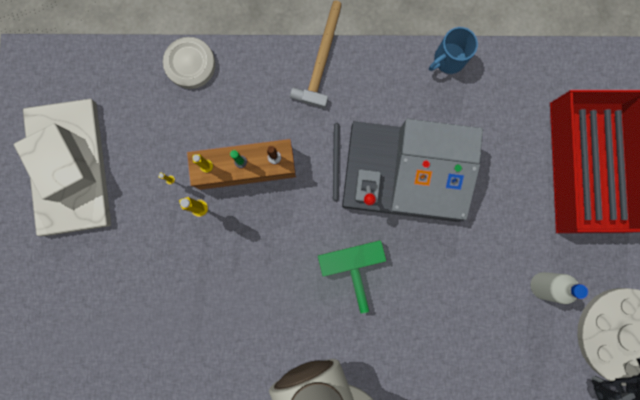

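View pics/side0.png

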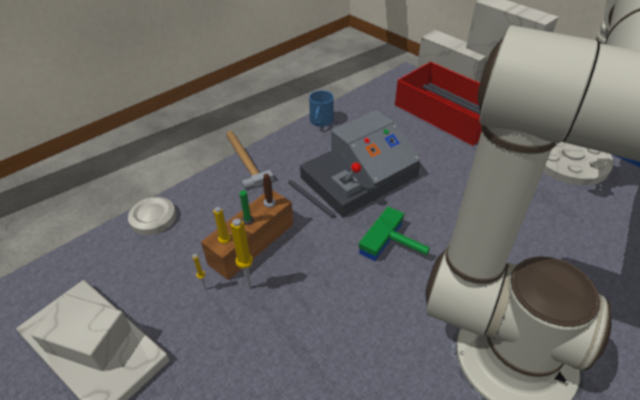

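Look-alikes for the punch in the top view: the block's left hole (203,164), a small one at (168,180) and a large one at (194,206), both standing outside the block. In the side view these are (221,224), (199,266) and (241,255). The description calls for the middle-sized one in the block, so I choose (203,164). Next I check it in a crop and measure.

```bash
python3 - <<'E'
from h import *
np.set_printoptions(precision=4,suppress=True)
from scipy.spatial import cKDTree
out=[]
for n in ("top","side"):
    p,d,c=cam(n); C=cloud(c,d); hsv=cv2.cvtColor(p,cv2.COLOR_RGB2HSV)
    ok=d>0
    H,S,V=[hsv[...,i].astype(int) for i in range(3)]
    # block top
    m=ok&(abs(C[...,2]-.085)<.006)&(H<18)&(S>100)&(C[...,1]>.0)&(C[...,0]>.3)
    m=cv2.morphologyEx(m.astype(np.uint8),cv2.MORPH_OPEN,np.ones((2,2)))
    nn,l,st,_=cv2.connectedComponentsWithStats(m); k=1+np.argmax(st[1:,4]); 
    P=C[l==k]; r=cv2.minAreaRect((P[:,:2]*1000).astype(np.float32)); print(n,"block",r,P[:,2].mean(),len(P))
    # tall yellow things
    m=ok&(abs(H-27)<7)&(S>120)&(V>60)&(C[...,2]>.02)
    nn,l,st,ce=cv2.connectedComponentsWithStats(m.astype(np.uint8))
    for k in range(1,nn):
        if st[k,4]>15:
            P=C[l==k]; top=P[P[:,2]>P[:,2].max()-.008]; print(" yellow",ce[k],st[k,4],P.min(0),P.max(0),"top",top.mean(0))
    # console panel plane
    N=[]; 
    for t in ("reset_mouth","blue_mouth","start_lever_tip"):
        a=spotter.mark_of(n,t)[0]["uv"]; print(" ",t,a,pd(c,d,*a,2))
    u,v=spotter.mark_of(n,"reset_mouth")[0]["uv"]
    q=pd(c,d,u,v,6); P=C[ok&(np.linalg.norm(C-q,axis=-1)<.05)]
    for _ in range(6):
        g=P.mean(0); w=np.linalg.svd(P-g,full_matrices=False)[2][2]; w*=np.sign(w[2]); P=P[abs((P-g)@w)<.004]
    print(" panel",g,w,np.degrees(np.arccos(w[2])),np.degrees(np.arctan2(w[1],w[0])),len(P))
    # orange / blue frames: intersect rays w/ plane
    for nm,mm in (("orange",(H>5)&(H<18)&(S>150)&(V>120)),("blue",(abs(H-112)<10)&(S>140))):
        mm=mm&ok&(abs((C-g)@w)<.01)&(np.linalg.norm(C-g,axis=-1)<.12)
        P=C[mm]; q=np.median(P,0); P=P[np.linalg.norm(P-q,axis=1)<.03]; print(" ",nm,(P.min(0)+P.max(0))/2,P.mean(0),len(P))
    m=ok&((H<6)|(H>174))&(S>150)&(V>80)&(C[...,2]>.06)&(np.linalg.norm(C-g,axis=-1)<.2)
    nn,l,st,ce=cv2.connectedComponentsWithStats(m.astype(np.uint8))
    for k in range(1,nn):
        if st[k,4]>15: print(" red",ce[k],st[k,4],C[l==k].mean(0),C[l==k].min(0),C[l==k].max(0))
    m=ok&(C[...,2]>.042)&(C[...,2]<.056)&(S<80)&(np.linalg.norm(C-g,axis=-1)<.25)
    nn,l,st,ce=cv2.connectedComponentsWithStats(m.astype(np.uint8)); k=1+np.argmax(st[1:,4]); print(" base",cv2.minAreaRect((C[l==k][:,:2]*1000).astype(np.float32)))
    if n=="side": cv2.imwrite("pics/crop.png",cv2.resize(p[180:310,170:320,::-1],None,fx=4,fy=4,interpolation=cv2.INTER_CUBIC))
E
```

```text
top block ((529.9757690429688, 187.66561889648438), (261.64947509765625, 237.91787719726562), 10.94620418548584) 0.08887009337445903 2818
 yellow [204.066  164.1472] 197 [0.5944 0.2683 0.0812] [0.6351 0.3138 0.1833] top [0.6046 0.2785 0.1795]
 yellow [169.0135 178.9459] 74 [0.5745 0.3599 0.0538] [0.5909 0.3785 0.1238] top [0.5808 0.3635 0.1203]
 yellow [196.6132 206.8815] 287 [0.4964 0.2746 0.0983] [0.5315 0.3054 0.2236] top [0.5123 0.2871 0.2195]
  reset_mouth [425.2, 179.4] [ 0.5756 -0.1988  0.0973]
  blue_mouth [455.1, 178.6] [ 0.5777 -0.2658  0.0942]
  start_lever_tip [369.9, 200.5] [ 0.524  -0.07    0.1539]
 panel [ 0.5752 -0.1988  0.1   ] [-0.4526  0.0549  0.89  ] 27.126551721508324 173.08984022508605 1445
  orange [ 0.5801 -0.1925  0.103 ] [ 0.5801 -0.1922  0.103 ] 130
  blue [ 0.5713 -0.2608  0.1021] [ 0.5713 -0.2616  0.1023] 138
 red [425.7714 163.5714] 35 [ 0.6071 -0.196   0.1185] [ 0.602  -0.2031  0.1148] [ 0.6123 -0.1901  0.1233]
 red [369.2843 199.0196] 102 [ 0.5272 -0.0689  0.1519] [ 0.517  -0.0789  0.1435] [ 0.5385 -0.0583  0.1582]
 base ((603.16162109375, -169.3610839
[... 530 characters left out ...]
[371.2, 149.9] [ 0.5873 -0.1948  0.0981]
  blue_mouth [393.8, 136.6] [ 0.576  -0.2755  0.1076]
  start_lever_tip [355.2, 166.9] [ 0.5262 -0.0644  0.1514]
 panel [ 0.5826 -0.1883  0.1037] [-0.4541  0.0577  0.8891] 27.243991152979397 172.7596027047594 777
  orange [ 0.5814 -0.1927  0.1055] [ 0.5808 -0.1926  0.104 ] 72
  blue [ 0.5726 -0.2624  0.1046] [ 0.5728 -0.2621  0.1039] 73
 red [366.5882 140.1176] 17 [ 0.6074 -0.196   0.1201] [ 0.6034 -0.2016  0.1137] [ 0.6136 -0.1886  0.1237]
 red [355.7027 166.9054] 74 [ 0.526  -0.066   0.1505] [ 0.5177 -0.0783  0.1396] [ 0.5381 -0.0577  0.1595]
 base ((605.1755981445312, -168.98289489746094), (281.34136962890625, 203.08668518066406), 82.5428237915039)
```

View pics/crop.png

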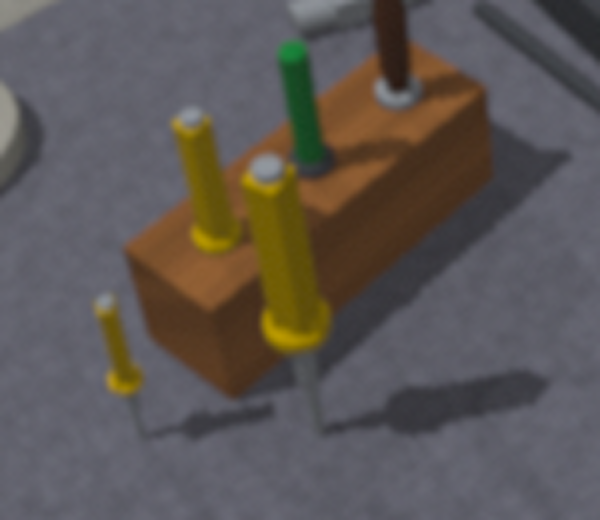

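The crop shows the middle-sized yellow punch (crop pixel ~(200,180)) in the block's hole at the near-left end. The big one (~(285,260)) and the small one (~(115,345)) stand free in front of the block. Choice confirmed, so I move above it with the fingers closing along the block's x.

```bash
python3 -m jog '[{"rotation":[0,0,0],"translation":[0,0,50],"grip":85},{"rotation":[0,0,0],"translation":[0,0,100],"grip":85},{"rotation":[0,0,8],"translation":[20,50,120],"grip":85},{"rotation":[0,0,77],"translation":[411,797,120],"grip":85},{"rotation":[0,0,77],"translation":[411,797,120],"grip":85},{"rotation":[0,0,77],"translation":[411,797,120],"grip":85},{"rotation":[0,0,77],"translation":[411,797,120],"grip":85},{"rotation":[0,0,77],"translation":[411,797,120],"grip":85},{"rotation":[0,0,77],"translation":[411,797,120],"grip":85},{"rotation":[0,0,77],"translation":[411,797,120],"grip":85},{"rotation":[0,0,77],"translation":[411,797,120],"grip":85},{"rotation":[0,0,77],"translation":[411,797,120],"grip":85},{"rotation":[0,0,77],"translation":[411,797,120],"grip":85},{"rotation":[0,0,77],"translation":[411,797,120],"grip":85},{"rotation":[0,0,77],"translation":[411,797,120],"grip":85},{"rotation":[0,0,77],"translation":[411,797,120],"grip":85},{"rotation":[0,0,77],"translation":[411,797,120],"grip":85},{"rotation":[0,0,77],"translation":[411,797,120],"grip":85},{"rotation":[0,0,77],"translation":[411,797,120],"grip":85},{"rotation":[0,0,77],"translation":[411,797,120],"grip":85}]'
python3 -m jog '[{"rotation":[0,0,0],"translation":[0,0,0],"grip":85},{"rotation":[0,0,0],"translation":[0,0,0],"grip":85}]'
python3 - <<'E'
from h import *
np.set_printoptions(precision=4,suppress=True)
o=readout.get_obs(); print(o["q"],o["ee_pos"],o["tcp_rot"])
p,d,c=cam("wrist"); print(imaging.camera_info("wrist"))
cv2.imwrite("pics/w1.png",p[...,::-1])
C=cloud(c,d); hsv=cv2.cvtColor(p,cv2.COLOR_RGB2HSV); H,S,V=[hsv[...,i].astype(int) for i in range(3)]
m=(d>0)&(abs(H-27)<7)&(S>120)&(C[...,2]>.02)
nn,l,st,ce=cv2.connectedComponentsWithStats(m.astype(np.uint8))
for k in range(1,nn):
    if st[k,4]>60: P=C[l==k]; print(ce[k],st[k,4],P.min(0),P.max(0))
m=(d>0)&(abs(C[...,2]-.085)<.004)&(H<18)&(S>90)
P=C[m]; print("block",cv2.minAreaRect((P[:,:2]*1000).astype(np.float32)),len(P))
E
```

```text
time: 3.9
ee_pos: [0.6043, 0.2791, 0.3514]
tcp_rot: [180.0, -0.0, 97.9]
wrist_force: [1.8, 0.3, 0.4]
opening: 0.0848
grasp_force: 0.0
time: 4.1
ee_pos: [0.6046, 0.2778, 0.3492]
tcp_rot: [-179.8, 0.1, 97.9]
wrist_force: [0.2, -0.4, 0.7]
opening: 0.0849
grasp_force: 0.0
[ 24.6776  30.8043  56.5241 115.9219  -0.009  106.7507] [0.6046 0.2778 0.3492] [-179.809     0.0668   97.9271]
{'vertical_fov': 66.9604129676161, 'cx': 321.49263723725596, 'cy': 198.52430472740738, 'tool_from_camera': array([[-0.0006, -0.9534, -0.3016,  0.076 ],
       [ 1.    , -0.0007, -0.    ,  0.0006],
       [-0.0002, -0.3016,  0.9534, -0.1427],
       [ 0.    ,  0.    ,  0.    ,  1.    ]])}
[326.3814 163.4791] 430 [0.5966 0.2708 0.0874] [0.6241 0.2947 0.1827]
[183.5249 197.5682] 924 [0.337  0.1254 0.02  ] [0.4428 0.2246 0.0378]
block ((619.87109375, 206.32269287109375), (74.83399200439453, 229.915771484375), 7.241154670715332) 6246
```

View pics/w1.png

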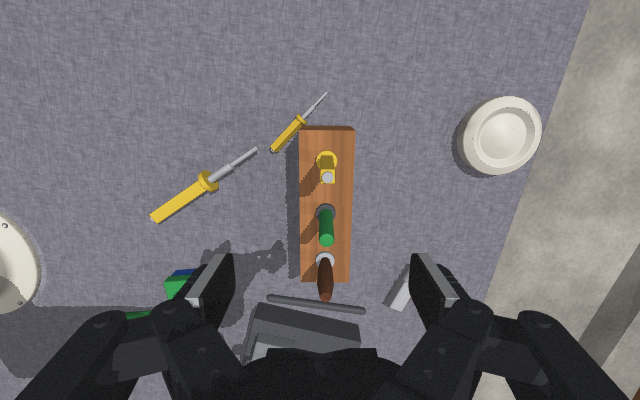

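The wrist view shows the punch in the block's end hole at (326,165), with chisel (326,225) and rasp (325,275) next to it. Both look-alikes have fallen over by themselves: the large one lies at (205,185), the small one at (300,120). I descend in steps.

```bash
python3 -m jog '[{"rotation":[0,0,0],"translation":[0,0,-20],"grip":85},{"rotation":[0,0,0],"translation":[0,0,-40],"grip":85},{"rotation":[0,0,0],"translation":[0,0,-60],"grip":85},{"rotation":[0,0,0],"translation":[0,0,-80],"grip":85},{"rotation":[0,0,0],"translation":[0,0,-80],"grip":85},{"rotation":[0,0,0],"translation":[0,0,-80],"grip":85},{"rotation":[0,0,0],"translation":[0,0,-80],"grip":85}]'
python3 - <<'E'
from h import *
np.set_printoptions(precision=4,suppress=True)
p,d,c=cam("wrist");o=readout.get_obs(); print(o["ee_pos"],o["tcp_rot"])
C=cloud(c,d); hsv=cv2.cvtColor(p,cv2.COLOR_RGB2HSV); H,S,V=[hsv[...,i].astype(int) for i in range(3)]
m=(d>0)&(abs(H-27)<7)&(S>120)&(C[...,2]>.06)
nn,l,st,ce=cv2.connectedComponentsWithStats(m.astype(np.uint8))
for k in range(1,nn):
    if st[k,4]>60: 
        P=C[l==k]; print(ce[k],st[k,4],P.min(0),P.max(0))
        G=P[(P[:,2]>.1)]; print("grip",G.min(0),G.max(0)); Q=P[P[:,2]<.095]; print("collar",Q.min(0),Q.max(0))
m=(d>0)&(abs(C[...,2]-.085)<.004)&(H<18)&(S>90)
P=C[m]; print("block",cv2.minAreaRect((P[:,:2]*1000).astype(np.float32)),len(P))
E
```

```text
time: 4.85
ee_pos: [0.6039, 0.2761, 0.2744]
tcp_rot: [179.8, -0.1, 97.8]
wrist_force: [0.4, -0.3, 0.1]
opening: 0.0851
grasp_force: 0.0
[0.6041 0.2763 0.274 ] [179.8432  -0.0462  97.8146]
[327.603  177.2752] 723 [0.5968 0.2696 0.0859] [0.6241 0.2947 0.1825]
grip [0.6019 0.2728 0.1008] [0.6185 0.2898 0.1825]
collar [0.5968 0.2696 0.0859] [0.6241 0.2947 0.094 ]
block ((620.03515625, 206.41110229492188), (75.08663177490234, 230.44912719726562), 7.3424763679504395) 8615
```

```bash
python3 -m jog '[{"rotation":[0,0,-0.5],"translation":[6,5,0],"grip":85},{"rotation":[0,0,-0.5],"translation":[6,5,-30],"grip":85},{"rotation":[0,0,-0.5],"translation":[6,5,-55],"grip":85},{"rotation":[0,0,-0.5],"translation":[6,5,-80],"grip":85},{"rotation":[0,0,-0.5],"translation":[6,5,-105],"grip":85},{"rotation":[0,0,-0.5],"translation":[6,5,-130],"grip":85},{"rotation":[0,0,-0.5],"translation":[6,5,-148],"grip":85},{"rotation":[0,0,-0.5],"translation":[6,5,-148],"grip":85},{"rotation":[0,0,-0.5],"translation":[6,5,-148],"grip":85},{"rotation":[0,0,-0.5],"translation":[6,5,-148],"grip":85}]'
python3 -m jog '[{"rotation":[0,0,0],"translation":[0,0,0],"grip":40},{"rotation":[0,0,0],"translation":[0,0,0],"grip":25},{"rotation":[0,0,0],"translation":[0,0,0],"grip":10},{"rotation":[0,0,0],"translation":[0,0,0],"grip":10},{"rotation":[0,0,0],"translation":[0,0,0],"grip":10},{"rotation":[0,0,0],"translation":[0,0,0],"grip":10},{"rotation":[0,0,0],"translation":[0,0,0],"grip":10},{"rotation":[0,0,0],"translation":[0,0,0],"grip":10}]' 60
```

```text
time: 5.9
ee_pos: [0.6107, 0.282, 0.1258]
tcp_rot: [179.9, -0.0, 97.3]
wrist_force: [-0.5, -0.5, -0.0]
opening: 0.0849
grasp_force: 0.0
time: 6.7
ee_pos: [0.6099, 0.2817, 0.124]
tcp_rot: [180.0, -0.0, 97.3]
wrist_force: [-0.6, -0.2, 3.4]
opening: 0.0153
grasp_force: 58.9
```

```bash
python3 -m jog '[{"rotation":[0,0,0],"translation":[0,0,10],"grip":10},{"rotation":[0,0,0],"translation":[0,0,25],"grip":10},{"rotation":[0,0,0],"translation":[0,0,50],"grip":10},{"rotation":[0,0,0],"translation":[0,0,75],"grip":10},{"rotation":[0,0,0],"translation":[0,0,105],"grip":10},{"rotation":[0,0,0],"translation":[0,0,140],"grip":10},{"rotation":[0,0,0],"translation":[0,0,170],"grip":10},{"rotation":[0,0,0],"translation":[0,0,200],"grip":10},{"rotation":[0,0,0],"translation":[0,0,200],"grip":10},{"rotation":[0,0,0],"translation":[0,0,200],"grip":10},{"rotation":[0,0,0],"translation":[0,0,200],"grip":10}]'
python3 - <<'E'
from h import *
o=readout.get_obs(); print(o["ee_pos"],o["tcp_rot"],o["grasp_force"],o["opening"])
a=np.radians(-7.2); ax=np.array([-np.sin(a),np.cos(a),0])
Rt=R.from_rotvec(ax*np.radians(-27))*R.from_euler('xyz',[180,0,82.8],degrees=True)
print(Rt.apply([0,0,-1]),(Rt*R.from_euler('xyz',o["tcp_rot"],degrees=True).inv()).as_rotvec(degrees=True))
p,d,c=cam("side");h=[pd(c,d,*s["uv"]) for s in spotter.mark_of("side","punch")];print([s["uv"] for s in spotter.mark_of("side","punch")])
tip=o["ee_pos"]-[0,0,.115]; print(proj(c,tip))
E
```

```text
time: 7.8
ee_pos: [0.6099, 0.2817, 0.3224]
tcp_rot: [-179.9, 0.0, 97.3]
wrist_force: [0.9, -0.3, -1.5]
opening: 0.0154
grasp_force: 58.8
[0.60988521 0.28165037 0.32241097] [-1.79895108e+02  3.52586094e-02  9.73453659e+01] 58.759912848472595 0.015390379296453
[-0.45041065  0.0569001   0.89100652] [  0.0691652  -27.17656257 -14.26416676]
[[259.3, 279.2], [219.4, 201.8], [359.5, 173.8]]
[215.3744656  201.82221077]
```

```bash
python3 -m jog '[{"rotation":[0,0,0],"translation":[0,-20,0],"grip":10},{"rotation":[0,0,-4],"translation":[-10,-55,0],"grip":10},{"rotation":[0,0,-8],"translation":[-30,-95,0],"grip":10},{"rotation":[0,0,-12],"translation":[-40,-140,0],"grip":10},{"rotation":[0,0,-14],"translation":[-50,-185,0],"grip":10},{"rotation":[0,-5,-14],"translation":[-60,-230,0],"grip":10},{"rotation":[0,-10,-14],"translation":[-70,-275,0],"grip":10},{"rotation":[0,-15,-14],"translation":[-80,-320,0],"grip":10},{"rotation":[0,-20,-14],"translation":[-90,-365,0],"grip":10},{"rotation":[0,-25,-14],"translation":[-100,-410,0],"grip":10},{"rotation":[0.1,-27.2,-14.3],"translation":[-109,-440,0],"grip":10},{"rotation":[0.1,-27.2,-14.3],"translation":[-109,-465,-15],"grip":10},{"rotation":[0.1,-27.2,-14.3],"translation":[-109,-465,-40],"grip":10},{"rotation":[0.1,-27.2,-14.3],"translation":[-109,-465,-60],"grip":10},{"rotation":[0.1,-27.2,-14.3],"translation":[-109,-465,-60],"grip":10},{"rotation":[0.1,-27.2,-14.3],"translation":[-109,-465,-60],"grip":10},{"rotation":[0.1,-27.2,-14.3],"translation":[-109,-465,-60],"grip":10}]'
cat > m.py <<'E'
from h import *
np.set_printoptions(precision=4,suppress=True)
o=readout.get_obs(); print(o["q"],o["ee_pos"],o["tcp_rot"],o["grasp_force"])
p,d,c=cam("wrist"); cv2.imwrite("pics/w2.png",p[...,::-1])
C=cloud(c,d); hsv=cv2.cvtColor(p,cv2.COLOR_RGB2HSV); H,S,V=[hsv[...,i].astype(int) for i in range(3)]
Rt=R.from_euler('xyz',o["tcp_rot"],degrees=True); tip=o["ee_pos"]+Rt.apply([0,0,.115]); print("tip",tip,proj(c,tip),"spot",[(s["uv"],s["confidence"]) for s in spotter.mark_of("wrist","punch")])
g0=np.array([.5805,-.1925,.104]); P=C[(d>0)&(np.linalg.norm(C-g0,axis=-1)<.06)]
n0=np.array([-.4535,.056,.8895]);P=P[abs((P-g0)@n0)<.012]
for _ in range(8):
    g=np.median(P,0) if _==0 else P.mean(0); w=np.linalg.svd(P-g,full_matrices=False)[2][2]; w*=np.sign(w[2]); P=P[abs((P-g)@w)<.003]
print("plane",g,w,len(P))
f,cx,cy,T=c
for nm,mm in (("orange",(H>5)&(H<20)&(S>140)&(V>100)),("blue",(abs(H-110)<12)&(S>130))):
    mm=mm&(d>0)&(abs((C-g)@w)<.01)&(np.linalg.norm(C-g0,axis=-1)<.12)
    v,u=np.nonzero(mm); r=np.c_[(u-cx)/f,(v-cy)/f,np.ones(len(u))]@T[:3,:3].T
    X=T[:3,3]+r*(((g-T[:3,3])@w)/(r@w))[:,None]   # rays on plane
    e1=np.array([0,1,0])-w[1]*w; e1/=np.linalg.norm(e1); e2=np.cross(e1,w)
    q=np.c_[(X-g)@e1,(X-g)@e2]; med=np.median(q,0); q=q[np.linalg.norm(q-med,axis=1)<.03]
    rc=cv2.minAreaRect((q*1e3).astype(np.float32)); ctr=g+e1*rc[0][0]/1e3+e2*rc[0][1]/1e3
    print(nm,rc,"centre",ctr,proj(c,ctr),len(q))
for t in ("reset_mouth","blue_mouth"):
  for s in spotter.mark_of("wrist",t)[:2]:
    o_,r=ray(c,*s["uv"]); print(t,s["uv"],s["confidence"],o_+r*((g-o_)@w)/(r@w))
E
python3 m.py
```

```text
time: 9.65
ee_pos: [0.5013, -0.1832, 0.2652]
tcp_rot: [152.8, -0.0, 82.8]
wrist_force: [-0.8, 0.2, 0.4]
opening: 0.015
grasp_force: 58.9
[-24.1913 -23.2574 -15.9051  71.1707   7.7233  74.8059] [ 0.5013 -0.1832  0.2652] [152.7803  -0.0428  82.8117] 58.9155650138855
tip [ 0.5535 -0.1897  0.163 ] [320.5212 192.9154] spot [([318.5, 191.8], 0.57)]
plane [ 0.5809 -0.1871  0.1014] [-0.4484  0.0578  0.892 ] 7920
orange ((-7.361865043640137, 0.4415702819824219), (32.692649841308594, 33.44150161743164), 6.525187969207764) centre [ 0.5811 -0.1944  0.102 ] [317.9733 176.7181] 651
blue ((0.0, 0.0), (0.0, 0.0), 0.0) centre [ 0.5809 -0.1871  0.1014] [316.7905 170.2318] 0
reset_mouth [318.0, 175.9] 0.77 [ 0.5812 -0.1935  0.102 ]
  return _methods._mean(a, axis=axis, dtype=dtype,
  ret = um.true_divide(
```

View pics/w2.png

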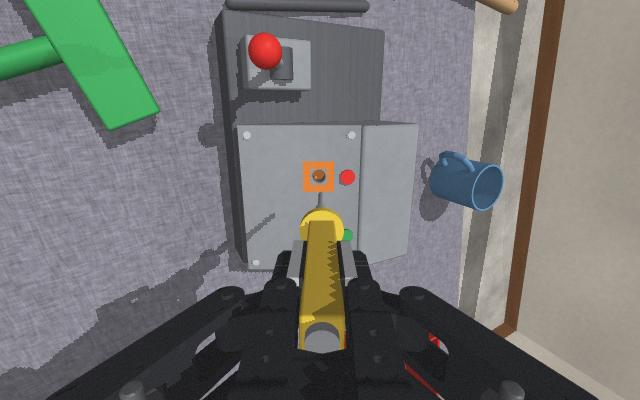

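The view shows the orange frame at (318,176) with the punch tip just in front of it at (319,192); blue is hidden behind the hand. I go to 6 mm before the mouth and check again.

```bash
python3 -m jog '[{"rotation":[0,0,0],"translation":[3,-1,-10],"grip":10},{"rotation":[0,0,0],"translation":[10,-2,-25],"grip":10},{"rotation":[0,0,0],"translation":[18,-3,-41],"grip":10},{"rotation":[0,0,0],"translation":[25,-4,-56],"grip":10},{"rotation":[0,0,0],"translation":[25,-4,-56],"grip":10},{"rotation":[0,0,0],"translation":[25,-4,-56],"grip":10},{"rotation":[0,0,0],"translation":[25,-4,-56],"grip":10}]'
python3 m.py 2>/dev/null; python3 -c "
import cv2;p=cv2.imread('pics/w2.png');cv2.imwrite('pics/w3.png',cv2.resize(p[130:250,250:390],None,fx=5,fy=5,interpolation=cv2.INTER_CUBIC))"
```

```text
time: 10.55
ee_pos: [0.5261, -0.1874, 0.2088]
tcp_rot: [152.8, -0.1, 82.8]
wrist_force: [-0.1, 0.2, -0.7]
opening: 0.0153
grasp_force: 58.9
[-23.347  -20.9458 -20.5869  64.1039   7.3389  75.5925] [ 0.5261 -0.1874  0.2088] [152.809   -0.0509  82.7866] 58.916160464286804
tip [ 0.5782 -0.1939  0.1065] [320.5205 192.9159] spot [([318.9, 193.4], 0.71)]
plane [ 0.5811 -0.1844  0.1013] [-0.4483  0.0575  0.892 ] 10685
orange ((-9.814519882202148, 0.658599853515625), (33.98853302001953, 33.366729736328125), 7.536227226257324) centre [ 0.5814 -0.1942  0.1021] [321.4668 191.11  ] 884
blue ((0.0, 0.0), (0.0, 0.0), 0.0) centre [ 0.5811 -0.1844  0.1013] [319.4952 180.7112] 0
reset_mouth [319.9, 191.1] 0.66 [ 0.5801 -0.194   0.1015]
```

View pics/w3.png

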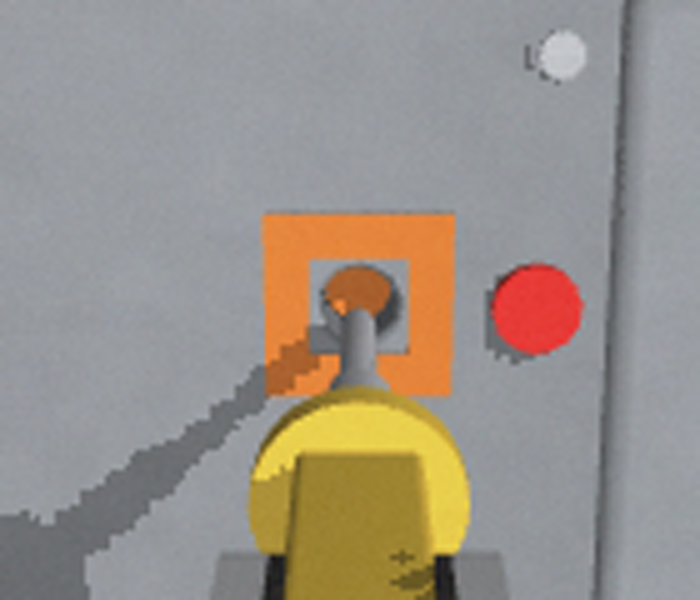

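The tip (crop (358,312)) sits centred before the bore (360,302). I insert along the normal.

```bash
python3 -m jog '[{"rotation":[0,0,0],"translation":[2.2,-0.3,-4.5],"grip":10},{"rotation":[0,0,0],"translation":[4.5,-0.6,-8.9],"grip":10},{"rotation":[0,0,0],"translation":[6.7,-0.9,-13.4],"grip":10},{"rotation":[0,0,0],"translation":[6.7,-0.9,-13.4],"grip":10},{"rotation":[0,0,0],"translation":[6.7,-0.9,-13.4],"grip":10}]'
python3 -m jog '[{"rotation":[0,0,0],"translation":[1.3,-0.2,-2.7],"grip":10},{"rotation":[0,0,0],"translation":[2.7,-0.3,-5.3],"grip":10},{"rotation":[0,0,0],"translation":[2.7,-0.3,-5.3],"grip":10},{"rotation":[0,0,0],"translation":[2.7,-0.3,-5.3],"grip":10}]'
```

```text
time: 11.25
ee_pos: [0.5326, -0.1881, 0.194]
tcp_rot: [152.9, -0.1, 82.8]
wrist_force: [-0.2, 0.7, -0.9]
opening: 0.0154
grasp_force: 58.9
time: 11.65
ee_pos: [0.5355, -0.1886, 0.1895]
tcp_rot: [152.8, -0.1, 82.8]
wrist_force: [-1.6, 0.1, 2.2]
opening: 0.0152
grasp_force: 59.4
```

```bash
python3 -m jog '[{"rotation":[0,0,0],"translation":[1.0,-0.1,-1.8],"grip":10},{"rotation":[0,0,0],"translation":[1.8,-0.2,-3.6],"grip":10},{"rotation":[0,0,0],"translation":[1.8,-0.2,-3.6],"grip":10},{"rotation":[0,0,0],"translation":[1.8,-0.2,-3.6],"grip":10}]'
python3 -m jog '[{"rotation":[0,0,0],"translation":[0.5,-0.1,-0.9],"grip":10},{"rotation":[0,0,0],"translation":[0.9,-0.1,-1.8],"grip":10},{"rotation":[0,0,0],"translation":[0.9,-0.1,-1.8],"grip":10}]'
```

```text
time: 12.05
ee_pos: [0.5372, -0.1889, 0.1869]
tcp_rot: [152.8, -0.0, 82.8]
wrist_force: [-8.7, 1.6, 10.1]
opening: 0.0152
grasp_force: 61.0
time: 12.35
ee_pos: [0.5379, -0.1891, 0.1867]
tcp_rot: [152.7, -0.0, 82.8]
wrist_force: [-18.6, 2.7, 20.6]
opening: 0.0152
grasp_force: 63.0
```

```bash
python3 -m jog '[{"rotation":[0,0,0],"translation":[-0.3,0,0.3],"grip":10},{"rotation":[0,0,0],"translation":[-0.3,0,0.3],"grip":10},{"rotation":[0,0,0],"translation":[-0.3,0,0.3],"grip":10},{"rotation":[0,0,0],"translation":[-0.3,0,0.3],"grip":10},{"rotation":[0,0,0],"translation":[-0.3,0,0.3],"grip":10}]'
python3 - <<'E'
from h import *
np.set_printoptions(precision=4,suppress=True)
p,d,c=cam("wrist");o=readout.get_obs();print(o["ee_pos"],o["wrist_force"])
cv2.imwrite('pics/w4.png',cv2.resize(p[130:250,250:390,::-1],None,fx=5,fy=5,interpolation=cv2.INTER_CUBIC))
E
```

```text
time: 12.85
ee_pos: [0.5376, -0.189, 0.1867]
tcp_rot: [152.7, -0.0, 82.8]
wrist_force: [-16.0, 3.1, 19.0]
opening: 0.0153
grasp_force: 62.3
[ 0.5376 -0.189   0.1867] [-15.8947   2.7819  18.8809]
```

View pics/w4.png

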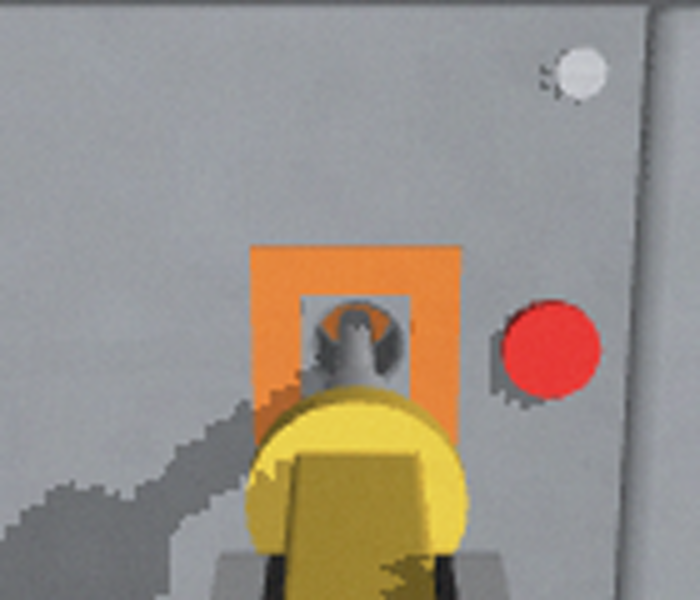

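The tip is down the orange bore (crop (355,330)) and seated on the button at ~25 N, past its full travel. I retract and carry the punch back.

```bash
python3 -m jog '[{"rotation":[0,0,0],"translation":[-4.5,0.6,8.9],"grip":10},{"rotation":[0,0,0],"translation":[-9,1.1,17.8],"grip":10},{"rotation":[0,0,0],"translation":[-18,2.3,35.6],"grip":10},{"rotation":[0,0,0],"translation":[-27,3.4,53.5],"grip":10},{"rotation":[0,0,0],"translation":[-36,4.6,71],"grip":10},{"rotation":[0,0,0],"translation":[-36,4.6,71],"grip":10},{"rotation":[0,0,0],"translation":[-36,4.6,71],"grip":10},{"rotation":[0,0,0],"translation":[-36,4.6,71],"grip":10}]'
python3 -m jog '[{"rotation":[0,0,0],"translation":[0,0,30],"grip":10},{"rotation":[0,0,0],"translation":[0,0,65],"grip":10},{"rotation":[0,5,3],"translation":[10,30,70],"grip":10},{"rotation":[0,10,6],"translation":[20,70,75],"grip":10},{"rotation":[0,15,9],"translation":[30,110,75],"grip":10},{"rotation":[0,20,11],"translation":[45,155,75],"grip":10},{"rotation":[0,25,13],"translation":[60,200,75],"grip":10},{"rotation":[-0.1,27.2,14.3],"translation":[70,245,75],"grip":10},{"rotation":[-0.1,27.2,14.3],"translation":[80,290,75],"grip":10},{"rotation":[-0.1,27.2,14.3],"translation":[90,335,75],"grip":10},{"rotation":[-0.1,27.2,14.3],"translation":[98,380,75],"grip":10},{"rotation":[-0.1,27.2,14.3],"translation":[104,420,75],"grip":10},{"rotation":[-0.1,27.2,14.3],"translation":[108,450,75],"grip":10},{"rotation":[-0.1,27.2,14.3],"translation":[108,466,75],"grip":10},{"rotation":[-0.1,27.2,14.3],"translation":[108,466,75],"grip":10},{"rotation":[-0.1,27.2,14.3],"translation":[108,466,75],"grip":10},{"rotation":[-0.1,27.2,14.3],"translation":[108,466,75],"grip":10}]'
python3 - <<'E'
from h import *
np.set_printoptions(precision=4,suppress=True)
o=readout.get_obs();print(o["ee_pos"],o["tcp_rot"])
p,d,c=cam("wrist"); C=cloud(c,d);cv2.imwrite("pics/w5.png",p[...,::-1])
Rt=R.from_euler('xyz',o["tcp_rot"],degrees=True)
tip=o["ee_pos"]+Rt.apply([0,0,.115]);print("tip",tip,proj(c,tip),[(s["uv"],s["confidence"]) for s in spotter.mark_of("wrist","punch")])
hsv=cv2.cvtColor(p,cv2.COLOR_RGB2HSV); H,S,V=[hsv[...,i].astype(int) for i in range(3)]
m=(d>0)&(abs(C[...,2]-.085)<.004)&(H<18)&(S>90)
P=C[m]; r=cv2.minAreaRect((P[:,:2]*1000).astype(np.float32)); print("block",r)
# collar plane in tool coordinates
m=(d>0)&(abs(H-27)<7)&(S>120); Q=Rt.inv().apply(C[m]-o["ee_pos"]); Q=Q[(np.linalg.norm(Q[:,:2],axis=1)<.03)]; k=Q[(Q[:,2]>.02)&(np.linalg.norm(Q[:,:2],axis=1)>.012)]; print("collar tool",np.percentile(k,[2,50,98],axis=0))
E
```

```text
time: 13.7
ee_pos: [0.5017, -0.1841, 0.2534]
tcp_rot: [153.0, -0.1, 82.8]
wrist_force: [0.1, -0.4, -0.4]
opening: 0.0152
grasp_force: 59.0
time: 15.4
ee_pos: [0.6099, 0.2811, 0.3296]
tcp_rot: [-180.0, 0.0, 97.3]
wrist_force: [0.9, -0.1, -1.0]
opening: 0.0151
grasp_force: 59.1
[0.6099 0.2811 0.3296] [-179.9723    0.0199   97.307 ]
tip [0.6098 0.281  0.2146] [320.764  192.6281] [([249.4, 151.2], 0.94), ([320.4, 193.5], 0.73), ([324.5, 92.1], 0.71), ([321.3, 199.1], 0.26)]
block ((614.6771240234375, 247.02870178222656), (74.87311553955078, 148.41168212890625), 7.234718322753906)
collar tool [[-0.0069 -0.0129  0.0318]
 [ 0.0081  0.0041  0.0332]
 [ 0.0131  0.0141  0.0379]]
```

View pics/w5.png

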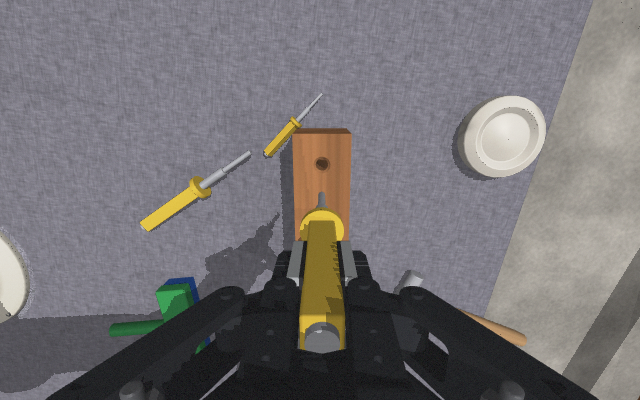

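The hole is visible at (322,163), in line with the held punch (tip (320,193)), and no slip is seen. I lower over the same spot it was lifted from, in stages.

```bash
python3 -m jog '[{"rotation":[0,0,0],"translation":[0,0.5,-30],"grip":10},{"rotation":[0,0,0],"translation":[0,0.5,-65],"grip":10},{"rotation":[0,0,0],"translation":[0,0.5,-95],"grip":10},{"rotation":[0,0,0],"translation":[0,0.5,-115],"grip":10},{"rotation":[0,0,0],"translation":[0,0.5,-130],"grip":10},{"rotation":[0,0,0],"translation":[0,0.5,-145],"grip":10},{"rotation":[0,0,0],"translation":[0,0.5,-155],"grip":10},{"rotation":[0,0,0],"translation":[0,0.5,-155],"grip":10},{"rotation":[0,0,0],"translation":[0,0.5,-155],"grip":10}]'
python3 -m jog '[{"rotation":[0,0,0],"translation":[0,0,-15],"grip":10},{"rotation":[0,0,0],"translation":[0,0,-28],"grip":10},{"rotation":[0,0,0],"translation":[0,0,-38],"grip":10},{"rotation":[0,0,0],"translation":[0,0,-46],"grip":10},{"rotation":[0,0,0],"translation":[0,0,-46],"grip":10},{"rotation":[0,0,0],"translation":[0,0,-46],"grip":10}]'
```

```text
time: 16.4
ee_pos: [0.6098, 0.282, 0.1757]
tcp_rot: [180.0, -0.0, 97.3]
wrist_force: [0.9, -0.5, -0.8]
opening: 0.0146
grasp_force: 59.2
time: 17.0
ee_pos: [0.6097, 0.2823, 0.1292]
tcp_rot: [180.0, -0.0, 97.3]
wrist_force: [0.3, 0.5, -0.0]
opening: 0.0154
grasp_force: 59.2
```

Going freely in. I seat it with the last few mm and release.

```bash
python3 -m jog '[{"rotation":[0,0,0],"translation":[0,0,-2],"grip":10},{"rotation":[0,0,0],"translation":[0,0,-4],"grip":10},{"rotation":[0,0,0],"translation":[0,0,-4],"grip":10},{"rotation":[0,0,0],"translation":[0,0,-4],"grip":10}]'
python3 -m jog '[{"rotation":[0,0,0],"translation":[0,0,0],"grip":30},{"rotation":[0,0,0],"translation":[0,0,0],"grip":60},{"rotation":[0,0,0],"translation":[0,0,0],"grip":85},{"rotation":[0,0,0],"translation":[0,0,0],"grip":85},{"rotation":[0,0,0],"translation":[0,0,0],"grip":85},{"rotation":[0,0,0],"translation":[0,0,0],"grip":85},{"rotation":[0,0,0],"translation":[0,0,20],"grip":85},{"rotation":[0,0,0],"translation":[0,0,50],"grip":85},{"rotation":[0,0,0],"translation":[0,0,90],"grip":85},{"rotation":[0,0,0],"translation":[0,0,140],"grip":85},{"rotation":[0,0,0],"translation":[0,0,190],"grip":85},{"rotation":[0,0,0],"translation":[0,0,190],"grip":85},{"rotation":[0,0,0],"translation":[0,0,190],"grip":85},{"rotation":[0,0,0],"translation":[0,0,190],"grip":85}]'
python3 - <<'E'
from h import *
np.set_printoptions(precision=4,suppress=True)
o=readout.get_obs();print(o["ee_pos"],o["tcp_rot"],o["q"])
p,d,c=cam("wrist"); C=cloud(c,d)
hsv=cv2.cvtColor(p,cv2.COLOR_RGB2HSV); H,S,V=[hsv[...,i].astype(int) for i in range(3)]
m=(d>0)&(abs(H-27)<7)&(S>120)&(C[...,2]>.06); P=C[m]; G=P[P[:,2]>.1];print("punch",P.min(0),P.max(0),"grip",G.min(0),G.max(0))
for n in ("top","side"):
    p,d,c=cam(n); C=cloud(c,d); hsv=cv2.cvtColor(p,cv2.COLOR_RGB2HSV); H,S,V=[hsv[...,i].astype(int) for i in range(3)]
    m=(d>0)&((H<6)|(H>174))&(S>150)&(V>80)&(C[...,2]>.12)&(np.linalg.norm(C-[.526,-.067,.15],axis=-1)<.05)
    P=C[m]
    from scipy.optimize import least_squares
    s=least_squares(lambda x:np.linalg.norm(P-x,axis=1)-.013,P.mean(0)-[0,0,.008],loss="soft_l1",f_scale=.002); print(n,"knob",s.x,len(P))
E
```

```text
time: 17.4
ee_pos: [0.6097, 0.2823, 0.1251]
tcp_rot: [180.0, 0.0, 97.3]
wrist_force: [-0.2, -0.0, -1.5]
opening: 0.0155
grasp_force: 59.2
time: 18.8
ee_pos: [0.6097, 0.2823, 0.3134]
tcp_rot: [-179.9, 0.0, 97.3]
wrist_force: [0.0, 0.7, -0.6]
opening: 0.0851
grasp_force: 0.0
[0.6097 0.2823 0.3134] [-179.8864    0.0364   97.3424] [ 24.842   28.114   48.2067 110.212   -0.0006 107.4996]
punch [0.5969 0.2719 0.087 ] [0.6243 0.2953 0.183 ] grip [0.6019 0.2738 0.1016] [0.6191 0.2905 0.183 ]
top knob [ 0.5276 -0.0707  0.1422] 101
side knob [ 0.5308 -0.0718  0.145 ] 73
```

The punch is seated: collar top ~0.087–0.09, grip 0.1 to 0.183, the same as at the start. The lever knob is at about (0.529,-0.071,0.1435), which agrees with the pivot geometry. I move in front of it with the fingers shut.

```bash
python3 -m jog '[{"rotation":[0,0,0],"translation":[-10,-20,0],"grip":60},{"rotation":[0,0,-5],"translation":[-25,-60,0],"grip":30},{"rotation":[0,0,-10],"translation":[-40,-105,0],"grip":0},{"rotation":[0,0,-14.5],"translation":[-55,-150,0],"grip":0},{"rotation":[0,0,-14.5],"translation":[-72,-195,0],"grip":0},{"rotation":[0,0,-14.5],"translation":[-90,-240,0],"grip":0},{"rotation":[0,0,-14.5],"translation":[-107,-285,0],"grip":0},{"rotation":[0,0,-14.5],"translation":[-122,-325,0],"grip":0},{"rotation":[0,0,-14.5],"translation":[-130,-345,0],"grip":0},{"rotation":[0,0,-14.5],"translation":[-130,-345,-20],"grip":0},{"rotation":[0,0,-14.5],"translation":[-130,-345,-55],"grip":0},{"rotation":[0,0,-14.5],"translation":[-130,-345,-95],"grip":0},{"rotation":[0,0,-14.5],"translation":[-130,-345,-135],"grip":0},{"rotation":[0,0,-14.5],"translation":[-130,-345,-170],"grip":0},{"rotation":[0,0,-14.5],"translation":[-130,-345,-183],"grip":0},{"rotation":[0,0,-14.5],"translation":[-130,-345,-183],"grip":0},{"rotation":[0,0,-14.5],"translation":[-130,-345,-183],"grip":0},{"rotation":[0,0,-14.5],"translation":[-130,-345,-183],"grip":0}]'
```

```text
time: 20.75
ee_pos: [0.4806, -0.0628, 0.1339]
tcp_rot: [179.8, 0.0, 82.8]
wrist_force: [0.8, -0.4, 0.4]
opening: 0.0001
grasp_force: 0.0
```

Push along console x, direction (0.992,-0.125), 82 mm first.

```bash
python3 -m jog '[{"rotation":[0,0,0],"translation":[10,-1.3,-2],"grip":0},{"rotation":[0,0,0],"translation":[20,-2.5,-3],"grip":0},{"rotation":[0,0,0],"translation":[28,-3.5,-3],"grip":0},{"rotation":[0,0,0],"translation":[36,-4.5,-3],"grip":0},{"rotation":[0,0,0],"translation":[44,-5.5,-3],"grip":0},{"rotation":[0,0,0],"translation":[52,-6.5,-3],"grip":0},{"rotation":[0,0,0],"translation":[60,-7.5,-3],"grip":0},{"rotation":[0,0,0],"translation":[68,-8.5,-3],"grip":0},{"rotation":[0,0,0],"translation":[75,-9.4,-3],"grip":0},{"rotation":[0,0,0],"translation":[81,-10.2,-3],"grip":0},{"rotation":[0,0,0],"translation":[81,-10.2,-3],"grip":0},{"rotation":[0,0,0],"translation":[81,-10.2,-3],"grip":0}]'
python3 -m jog '[{"rotation":[0,0,0],"translation":[3,-0.4,0],"grip":0},{"rotation":[0,0,0],"translation":[6,-0.8,0],"grip":0},{"rotation":[0,0,0],"translation":[6,-0.8,0],"grip":0}]'
cat > k.py <<'E'
from h import *
np.set_printoptions(precision=4,suppress=True)
from scipy.optimize import least_squares
for n in ("top","side","wrist"):
    p,d,c=cam(n); C=cloud(c,d); hsv=cv2.cvtColor(p,cv2.COLOR_RGB2HSV); H,S,V=[hsv[...,i].astype(int) for i in range(3)]
    m=(d>0)&((H<6)|(H>174))&(S>150)&(V>60)&(C[...,2]>.125)&(np.linalg.norm(C-[.58,-.075,.14],axis=-1)<.09)
    P=C[m]
    if len(P)<8: print(n,len(P)); continue
    s=least_squares(lambda x:np.linalg.norm(P-x,axis=1)-.013,P.mean(0)-[0,0,.008],loss="soft_l1",f_scale=.002); print(n,"knob",s.x,len(P),"lever",.5+np.arctan2((s.x[0]-.5657)*.992-(s.x[1]+.0734)*.125,s.x[2]-.072))
E
python3 k.py
```

```text
time: 21.95
ee_pos: [0.5608, -0.0729, 0.1289]
tcp_rot: [-180.0, 0.0, 82.8]
wrist_force: [-0.7, -0.3, 0.8]
opening: -0.0
grasp_force: 0.0
time: 22.25
ee_pos: [0.567, -0.0738, 0.129]
tcp_rot: [180.0, -0.0, 82.8]
wrist_force: [-0.2, -0.5, -0.7]
opening: 0.0001
grasp_force: 0.0
top 0
side knob [ 0.5896 -0.0627  0.1628] 42 lever 0.7411070981505106
wrist knob [ 0.5941 -0.0796  0.1473] 1743 lever 0.8666377954925593
```

```bash
python3 -m jog '[{"rotation":[0,0,0],"translation":[3,-0.4,0],"grip":0},{"rotation":[0,0,0],"translation":[6,-0.8,0],"grip":0},{"rotation":[0,0,0],"translation":[6,-0.8,0],"grip":0}]'
python3 -m jog '[{"rotation":[0,0,0],"translation":[2,-0.2,0],"grip":0},{"rotation":[0,0,0],"translation":[4,-0.5,0],"grip":0},{"rotation":[0,0,0],"translation":[4,-0.5,0],"grip":0}]'
python3 k.py
```

```text
time: 22.7
ee_pos: [0.5731, -0.0745, 0.1289]
tcp_rot: [180.0, 0.0, 82.8]
wrist_force: [0.2, 0.2, -0.6]
opening: 0.0002
grasp_force: 0.0
time: 23.0
ee_pos: [0.5769, -0.075, 0.1289]
tcp_rot: [-180.0, -0.0, 82.8]
wrist_force: [-0.5, -0.0, 0.2]
opening: -0.0001
grasp_force: 0.0
top 0
side knob [ 0.6017 -0.0813  0.1472] 40 lever 0.9538577309269125
wrist knob [ 0.604  -0.0808  0.143 ] 1879 lever 1.0007447117886752
```

```bash
python3 -m jog '[{"rotation":[0,0,0],"translation":[1.5,-0.2,0],"grip":0},{"rotation":[0,0,0],"translation":[3,-0.4,0],"grip":0},{"rotation":[0,0,0],"translation":[3,-0.4,0],"grip":0}]'; python3 k.py
```

```text
time: 23.45
ee_pos: [0.5788, -0.0753, 0.1289]
tcp_rot: [-179.9, 0.0, 82.8]
wrist_force: [-6.8, 1.5, 2.1]
opening: -0.0002
grasp_force: 3.3
top 0
side knob [ 0.6031 -0.0809  0.1457] 36 lever 0.976982851383878
wrist knob [ 0.6053 -0.081   0.1422] 1869 lever 1.0207405245033039
```

The lever is at its end stop (7 N reaction). I back off, raise clear and check everything.

```bash
python3 -m jog '[{"rotation":[0,0,0],"translation":[-10,1.3,0],"grip":0},{"rotation":[0,0,0],"translation":[-30,3.8,0],"grip":0},{"rotation":[0,0,0],"translation":[-60,7.5,10],"grip":0},{"rotation":[0,0,0],"translation":[-80,9,45],"grip":0},{"rotation":[0,0,0],"translation":[-100,10,90],"grip":0},{"rotation":[0,0,0],"translation":[-130,0,130],"grip":0},{"rotation":[0,0,0],"translation":[-170,-30,150],"grip":0},{"rotation":[0,0,0],"translation":[-190,-80,150],"grip":0},{"rotation":[0,0,0],"translation":[-200,-125,150],"grip":0},{"rotation":[0,0,0],"translation":[-200,-170,150],"grip":0},{"rotation":[0,0,0],"translation":[-200,-170,150],"grip":0},{"rotation":[0,0,0],"translation":[-200,-170,150],"grip":0}]'; python3 k.py
python3 - <<'E'
from h import *
np.set_printoptions(precision=4,suppress=True)
p,d,c=cam("top");cv2.imwrite("pics/end.png",p[...,::-1]); C=cloud(c,d)
hsv=cv2.cvtColor(p,cv2.COLOR_RGB2HSV); H,S,V=[hsv[...,i].astype(int) for i in range(3)]
m=(d>0)&(abs(H-27)<7)&(S>120)&(C[...,2]>.06)&(C[...,0]>.58); P=C[m]; print(P.min(0),P.max(0),P[P[:,2]>P[:,2].max()-.008].mean(0))
for t in ("rasp","chisel","point","brush"): print(t,[s["uv"] for s in spotter.mark_of("top",t)[:1]])
E
```

```text
time: 24.8
ee_pos: [0.3791, -0.246, 0.2788]
tcp_rot: [-180.0, -0.0, 82.7]
wrist_force: [0.1, 0.4, -0.1]
opening: 0.0
grasp_force: 0.0
top knob [ 0.603  -0.0798  0.1419] 104 lever 0.9961671961716123
side knob [ 0.606  -0.0804  0.1437] 65 lever 1.0178924653120407
wrist 0
[0.5937 0.1987 0.0814] [0.6464 0.314  0.1834] [0.6055 0.2784 0.1795]
rasp [[278.5, 159.5]]
chisel [[459.2, 179.1]]
point [[336.0, 165.5]]
brush [[352.3, 258.9]]
```

View pics/end.png

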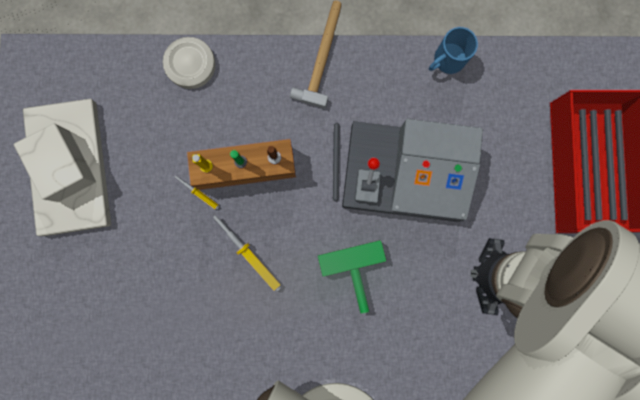

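The lever knob (374,163) is over to the rear. The punch is back in its hole at (203,163), chisel, rasp, point and brush are unmoved, and the arm is clear. I hand in.

```bash
python3 -c "
from workcell import bot
print(bot.job_done())"
```

```text
the job is handed in; nothing more can be done
None
```

I pressed the orange reset button fully in with the punch, put the punch back upright in its own hole, swung the start lever to its rear stop, and handed the job in (no verdict was returned); the two look-alike punches beside the block fell over early in the run, before the arm was near them.

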